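Shut the chilled box and show the tall tube to the code reader

TASK

Lower the lid of the chilled sample box until it is fully shut, without slamming it, then draw the tallest tube out of the orange rack and present it to the leaning code reader: hold it in the air in line with the reader's barrel, flat bottom towards the middle of the round window and about 5 cm from it. Finish while still holding it there, motionless; there is nothing to put down. Do not touch the reader's barrel, and leave the other tubes, the flask, the dish and the carton where they are.

Things in the scene. Friction and masses are not known exactly. Their poses are not given: they have to be found in the camera images.
- coolbox: Chilled sample box, white, fixed to the bench, 170 (x) by 210 (y) by 100 high, walls 16. Origin: centre of its underside. The lid hinges along its +x rim, so the free edge of the lid lies on its -x side when shut. Box and rack may stand on either side (left or right) of the bench.
- lid (a joint): Angle of the box's lid in rad: 0 fully shut, grows as it opens, pi/2 upright; starts at 0.9 to 1.3. The hinge is stiff (0.26 N m): the lid stays where it is left and is shut by pushing on its outer face (about 1 to 3 N near the free edge). A plain white panel, 180 from hinge to free edge, 210 wide, 12 thick, no handle; shut, its top lies 112.5 above the bench.
- lid_hinge (a point): Point on the hinge axis of the lid, at the middle of its length, 100.5 above the bench. Its frame turns with the lid: x points from the free edge to the hinge, y along the hinge (as the box's y), z out of the outer face. The lid's underside lies in this frame's plane z = 0.
- lid_edge (a point): Middle of the lid's free edge, on its outer face (180 from the hinge along the lid, 12 out); same axes as lid_hinge.
- rack: Orange tube rack, fixed to the bench, 80 (x) by 226 (y) by 70 high, with one row of four holes (30 mm) along its y at -78, -26, 26 and 78. The tubes stand on its base plate 6 above the bench. The hole at 26 is empty, the others hold one tube each, in any order. Origin: centre of its underside.
- tall_tube: The tallest tube: 125 high, clear body with white filling, 27 in diameter, flat bottom, white screw cap 32 in diameter and 18 high at the top. Stands upright in the rack, its top 131 above the bench. About 60 g (varies). Origin: centre of its flat bottom, z towards the cap.
- tall_tube_cap (a point): Point on the tall tube's axis in the middle of its cap, 116 above its bottom.
- short_tube_a: A shorter tube of the same make, 88 high, cap 32 in diameter, top 94 above the bench. To be left alone. Origin: centre of its bottom.
- short_tube_b: As short_tube_a. To be left alone.
- scan_head: Code reader's barrel: black cylinder, 52 in diameter, 77 long, round window at its upper end, in a fork on a grey foot (100 by 90, fixed). Leans from the vertical, roughly towards the robot, by 0.3 to 0.6 rad (varies; stiff). Origin: its pivot in the fork, on the barrel's axis, 65 above the bench and 55 below the window; z along the barrel's axis towards the window.
- window (a point): Centre of the reader's round window, 38 in diameter, at the upper end of the barrel, about 115 above the bench; z points out of the window along the barrel's axis, the line on which the tube is to be held.
- flask: Stoppered glass flask, 80 wide at the foot, 132 high, loose. To be left alone. Origin: centre of its underside.
- dish: Flat round culture dish with its lid, 94 in diameter, 15 high, loose. To be left alone. Origin: centre of its underside.
- carton: White and blue carton, 70 by 110 by 60 high, loose. To be left alone. Origin: centre of its underside.
Things that resemble listed ones, but are neither listed nor needed, are in the scene too. Leave any green look-alike of the tall_tube alone. Several things have the shape of the rack; the one meant has the colours described above.

How it is judged:
By the outcome, as a careful person would: the job done as asked, in the order asked, and still so for the second after the job is handed in, while the arm keeps its last pose, push and grip.
It also fails if it takes over 61 s, if anything falls off the work surface, if the arm or the gripper's body presses on something with over 40 N, if the wrist force passes 120 N, or if a joint passes its speed limit or range.

ROBOT

A 6-joint arm with a two-finger parallel gripper is mounted at the origin on the work surface. World frame = base frame: x ahead of the robot, y to its left, z up, the work surface at z = 0. Lengths are in m, angles in rad, forces in N, time in s.
With the tool pointing down it reaches from about 0.375 to 0.825 m from the base axis. Payload 5.5 kg.
Tool frame: the origin (TCP) lies between the finger pads; the fingertips stand arm.tcp_to_tips ahead of it and the grasp point (between the pads) is the TCP (arm.tcp_to_tips is the distance from the TCP to the fingertips, in m); z points along the fingers, y is the line along which they close (so a half turn about z gives the same grasp; the last joint's range is limited). The gripper opens to 85 mm and grips with 20 to 120 N. Pads are 22 mm wide; open, the fingers measure 114 mm over their backs; the gripper's body (76 mm by 85 mm) begins 54 mm behind the grasp point. The pads swing forward as they close: fully open they stand 13 mm farther back than shut.
Start: joints at [-1.303, 0.314, -0.047, 1.21, 0, 1.571], TCP at [0.159, -0.579, 0.217] pointing down, gripper open.
Joint ranges: [-2.67, 2.67], [-0.69, 1.73], [-1.03, 1.25], [-2.08, 2.16], [-1.42, 1.45], [-3.14, 3.14]. Speed limits (rad/s): [2.39, 2.39, 3.01, 3.14, 3.14, 3.14].

INTERFACE

Orientations are given as a unit quaternion [w, x, y, z].
In Python, from station import arm gives the robot as it stands.
- The arm moves only by the tool move_arm, never from a script. Its argument "increments" is text: rows parted by semicolons, each of 7 numbers parted by spaces: the shift along the tool's x, y, z in mm, then the turn, a rotation vector about the tool's x, y, z in rad, then the finger opening in mm, from 0 to 85.4. A call has 1 to 5 rows; each row shifts and turns the commanded pose from where the row before left it, along the tool's axes as they then stand; what a row does not reach is not made up. A row lasts 1/8 s, in which the tool goes at most 62.5 mm and 10.7 degrees, less where a joint would pass 70% of its speed; a pose out of reach is approached as far as the arm can. A call is refused whole if a number of a shift passes 62.5 or a number of a turn 0.188, either way. A call with a gripper value outside its range is refused whole. The fingers move at their own pace and stop on an object; the grip force is fixed at half the most. Time passes only in rows, so rows that do not move let the fingers close. It gives the time, the measured TCP pose, the force, the opening and the grip force at its end, in the units of the state.
- arm.get_obs(): the state, without advancing time (a new reading comes with each control period).
- arm.read_camera(name): name is "side" or "top"; returns a dict with "pixels" (400x640x3 uint8, red, green, blue), "fx", "fy", "cx", "cy" (pixels), "extrinsics" (4x4, takes a point from world to camera coordinates). Camera axes: x right, y down, z forward; pixel columns grow to the right and rows downward; lengths in m; the calibration is good to about 2 mm. A picture is of the moment at which its call begins. There is no depth.
- arm.job_done(): hands the job in; it is judged then, once.
The state is a dict: "clock": time; "qpos": joint angles; "dq": joint speeds; "effort": joint torques, N m; "eef_pos": TCP position; "eef_rot": TCP orientation; "wrist_force": force on the tool from outside, world axes, zero at the start; "torque": the same for the moment, N m; "width": finger opening in m; "grip_force": force on a finger pad.
Only numpy, scipy, OpenCV 4.12 (cv2) and the standard library are available. Lean on these libraries where they do the work, as an engineer would, in place of code of your own. Each camera call takes 0.05 s, during which the arm holds its last target. There are 200 camera calls.

## Working session

There is one attempt and no reset: what is moved stays moved. The work goes in short steps, Python scripts to look and compute and a tool call to move; the robot and the scene stay as the last step left them, time stands still between calls to the robot, and variables do not carry over. Pictures are saved under pics/ and viewed, at most 10 in all, crops included, and the job is handed in when it is done.

Besides the shell and the picture viewer there is one more tool, called after "Request:" in YAML: its name, and indented under it one key for each argument. move_arm: Moves the arm, as the interface text tells. Its arguments: {"type":"object","properties":{"increments":{"type":"string"}},"required":["increments"]}

```bash
ls; mkdir -p pics; python3 - <<'E'
from station import arm
import cv2,numpy as np
o=arm.get_obs();print(o, arm.tcp_to_tips)
for n in("side","top"):
    d=arm.read_camera(n);np.savez(f"{n}0.npz",**d)
    cv2.imwrite(f"pics/{n}0.png",d["pixels"][:,:,::-1]);print(n,d["fx"],d["cx"],d["cy"],np.round(d["extrinsics"],3).tolist())
E
```

```text
pics
{'clock': 0.0, 'qpos': array([-1.30298147e+00,  3.14188418e-01, -4.81004995e-02,  1.21016298e+00,
       -8.44440343e-06,  1.57077263e+00]), 'dq': array([-8.52515936e-04,  3.88592506e-05, -1.63848128e-04,  3.14588189e-05,
       -7.83503440e-04,  1.75800031e-03]), 'effort': array([-5.54654762e-04, -5.39588428e+01,  3.39749694e+01,  1.94658124e-02,
        2.16287805e-05, -5.34495371e-06]), 'eef_pos': array([ 0.1586145 , -0.57803737,  0.21634771]), 'eef_rot': array([-8.19812030e-04,  9.91045867e-01,  1.33519303e-01, -1.14690261e-04]), 'wrist_force': array([-1.0359486 ,  0.14775573, -0.1152364 ]), 'torque': array([0.01361617, 0.01987103, 0.01713516]), 'grip_force': 0.0, 'width': 0.0853778232399643} 0.019
side 440.9713779423424 318.04031504379566 200.26739983631902 [[0.996, -0.094, -0.002, -0.498], [-0.062, -0.646, -0.761, 0.108], [0.071, 0.758, -0.649, 1.06], [0.0, 0.0, 0.0, 1.0]]
top 455.0534356612951 324.5631146491552 198.3672086743016 [[0.122, -0.992, 0.003, -0.071], [-0.971, -0.12, -0.205, 0.494], [0.204, 0.022, -0.979, 1.301], [0.0, 0.0, 0.0, 1.0]]
```

View pics/side0.png

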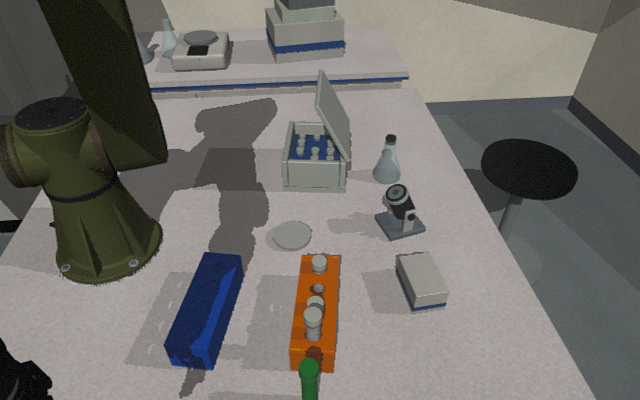

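View pics/top0.png

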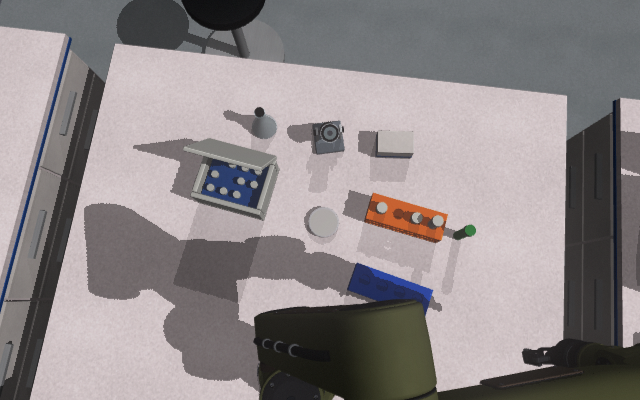

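Side view: the open box is at (318,155), the reader at (398,208), and the orange rack at (316,310) with caps at (319,263), (316,303) and (313,315). A blue rack is at (207,310) and a green look-alike tube at (309,375). In the top view the orange-rack caps are at (382,208), (417,217) and (438,221). The tall tube is probably (313,315)/(438,221), the rack end nearest the green tube, so I'm checking it in an enlarged crop.

```bash
python3 - <<'E'
import cv2,numpy as np
S=cv2.imread("pics/side0.png");T=cv2.imread("pics/top0.png")
def c(I,x,y,w,h,W,H):return cv2.resize(I[y:y+h,x:x+w],(W,H),interpolation=cv2.INTER_CUBIC)
# tiles 400x300 
a=c(S,260,245,160,120,400,300);b=c(T,350,180,128,96,400,300);d=c(S,360,170,80,75,400,300)[:,:];e=c(T,300,110,60,45,400,300)
cv2.imwrite("pics/crop1.png",np.vstack([np.hstack([a,b]),np.hstack([d,e])]))
cv2.imwrite("pics/crop2.png",np.hstack([c(S,270,65,100,130,400,520),c(T,175,125,110,100,400,364+156)]))
E
```

```text
(no output)
```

View pics/crop1.png

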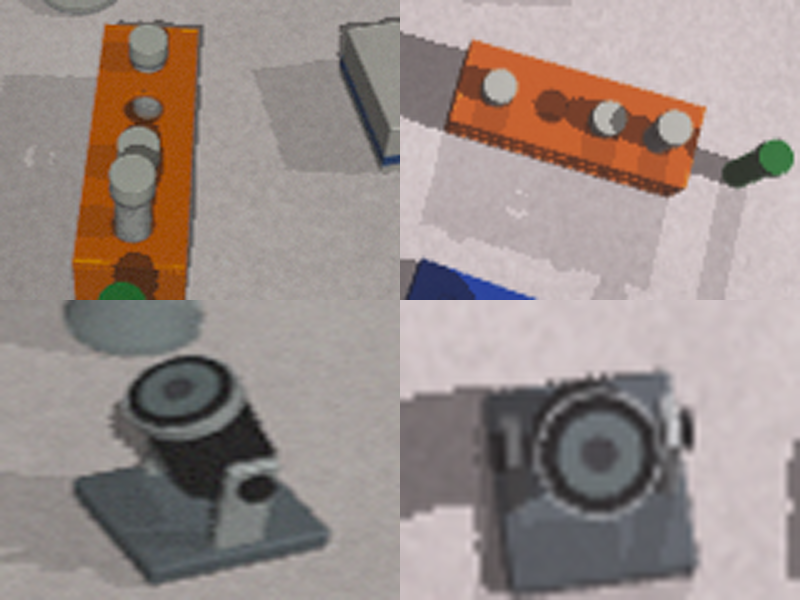

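View pics/crop2.png

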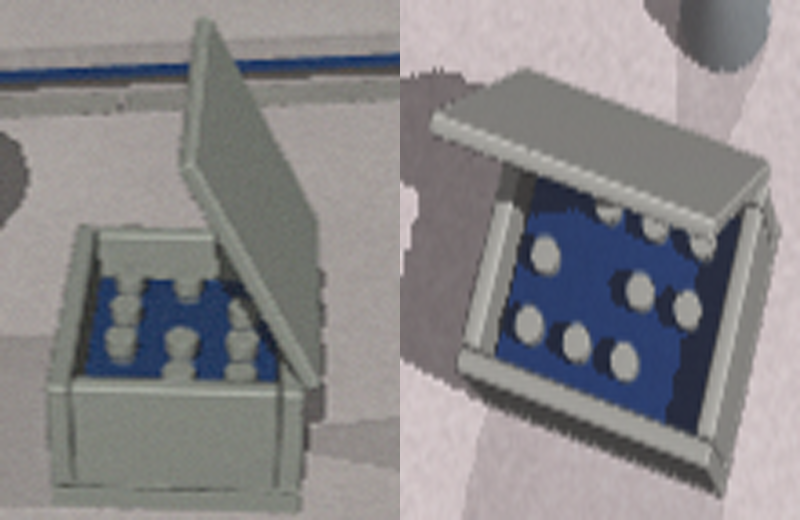

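The crop confirms the tall tube: the cap at side (313,314) / top (438,221) stands well clear of the rack. The other two orange-rack tubes are short, and the green tube outside the rack and the blue rack are look-alikes. The lid's free edge runs side (321,70)–(317,107), top (184,147)–(261,168). The window is at side (396,192), top (330,133).

```bash
cat > h.py <<'E'
import numpy as np,cv2
def load(n,k=0):
    d=dict(np.load(f"{n}{k}.npz"));d["P"]=np.array([[d["fx"],0,d["cx"]],[0,d["fy"],d["cy"]],[0,0,1]])@d["extrinsics"][:3];return d
C={n:load(n) for n in("side","top")}
def tri(s,t):
    X=cv2.triangulatePoints(C["side"]["P"],C["top"]["P"],np.array(s,float).reshape(2,1),np.array(t,float).reshape(2,1))[:,0];X=X[:3]/X[3]
    e=[np.linalg.norm(proj(n,X)-u) for n,u in(("side",s),("top",t))]
    return X,max(e)
def proj(n,X):
    p=C[n]["P"]@np.append(X,1);return p[:2]/p[2]
def plane(n,u,z):
    P=C[n]["P"];A=np.c_[P[:,0],P[:,1],-np.append(u,1)];s=np.linalg.solve(A,-(P[:,2]*z+P[:,3]));return s[:2]
E
python3 - <<'E'
from h import *
np.set_printoptions(precision=4,suppress=True)
def f(x0,y0,sx,sy,ox=0,oy=0):return lambda x,y:((x-ox+.5)/sx-.5+x0,(y-oy+.5)/sy-.5+y0)
a=f(260,245,2.5,2.5);b=f(350,180,3.125,3.125,400);d=f(360,170,5,4,0,300);e=f(300,110,6.667,6.667,400,300)
s=f(270,65,4,4);t=f(175,125,400/110,5.2,400)
L={"tall":(a(133,172),b(675,127)),"mid":(a(138,143),b(608,118)),"far":(a(148,38),b(500,85)),
"rack+x+y":(a(202,28),b(472,42)),"rack+x-y":(a(185,268),b(705,108)),"rack-x-y":(a(75,262),b(688,186)),
"win":(d(181,388),e(600,452)),"bolt-":(d(258,488),e(687,430)),
"foot1":(d(75,488),e(490,395)),"foot-x-y":(d(150,580),e(692,572)),"foot-x-y'":(d(150,580),e(692,578)),
"footx-y":(d(327,537),e(665,375)),"foot-x+y":(d(75,488),e(515,590)),
"lidfar_in":(s(200,22),t(433,128)),"lidfar_out":(s(211,22),t(437,110)),"lidnear_in":(s(185,167),t(710,230)),"lidnear_out":(s(197,167),t(718,215)),
"box-x-y":(s(50,388),t(712,455)),"box-x+y":(s(80,230),t(462,358)),"box+x-y":(s(302,390),t(775,228)),"hinge_near":(s(318,383),t(770,168))}
for k,(u,v) in L.items():
    X,er=tri(u,v);print(k,X,round(er,2),np.round(u,1),np.round(v,1))
# cap masks: white low-saturation blob in top and side around tall cap
E
```

```text
tall [ 0.4598 -0.3301  0.1286] 0.18 [312.9 313.5] [437.7 220.3]
mid [ 0.4678 -0.2776  0.0898] 0.1 [314.9 301.9] [416.2 217.4]
far [ 0.4855 -0.1762  0.0921] 0.1 [318.9 259.9] [381.7 206.9]
rack+x+y [ 0.5314 -0.1485  0.0676] 1.41 [340.5 255.9] [372.7 193.1]
rack+x-y [ 0.4924 -0.3706  0.0687] 0.1 [333.7 351.9] [447.3 214.2]
rack-x-y [ 0.4168 -0.3596  0.0705] 0.24 [289.7 349.5] [441.8 239.2]
win [ 0.683  -0.0015  0.1142] 0.06 [395.8 191.6] [329.6 132.4]
bolt- [ 0.7166 -0.0381  0.065 ] 0.23 [411.2 216.6] [342.6 129.1]
foot1 [0.6979 0.0534 0.0075] 18.68 [374.6 216.6] [313.1 123.8]
foot-x-y [ 0.6695 -0.0484  0.0032] 0.07 [389.6 239.6] [343.4 150.4]
foot-x-y' [ 0.668  -0.0488  0.003 ] 0.67 [389.6 239.6] [343.4 151.3]
footx-y [ 0.7637 -0.0244  0.0076] 0.11 [425.  228.9] [339.3 120.8]
foot-x+y [0.6488 0.0333 0.0062] 0.18 [374.6 216.6] [316.8 153.1]
lidfar_in [0.5388 0.3593 0.2595] 0.02 [319.6  70.1] [183.7 149.2]
lidfar_out [0.5471 0.3579 0.26  ] 0.35 [322.4  70.1] [184.8 145.8]
lidnear_in [0.5108 0.1579 0.2597] 0.21 [315.9 106.4] [259.9 168.8]
lidnear_out [0.5179 0.153  0.2621] 0.4 [318.9 106.4] [262.1 165.9]
box-x-y [0.4242 0.1648 0.101 ] 0.94 [282.1 161.6] [260.4 212.1]
box-x+y [0.4535 0.3693 0.0977] 1.07 [289.6 122.1] [191.7 193.4]
box+x-y [0.5708 0.1348 0.1056] 4.88 [345.1 162.1] [277.8 168.4]
hinge_near [0.5932 0.1429 0.1075] 0.54 [349.1 160.4] [276.4 156.9]
```

```bash
cat > plan.py <<'E'
import numpy as np
from scipy.spatial.transform import Rotation as R,Slerp
from station import arm
def cur():
    o=arm.get_obs();q=o["eef_rot"];return o["eef_pos"],R.from_quat([q[1],q[2],q[3],q[0]])
def down(a): # tool x at angle a, z down
    return R.from_matrix(np.array([[np.cos(a),np.sin(a),0],[np.sin(a),-np.cos(a),0],[0,0,-1]]))
def rows(wps,w,step=.05,p=None,r=None):
    """wps: (pos,R[,n]); prints rows in tool axes"""
    if p is None:p,r=cur()
    for t in wps:
        P,Q=np.array(t[0]),t[1];rv=(r.inv()*Q).as_rotvec()
        n=t[2] if len(t)>2 else int(max(np.ceil(np.linalg.norm(P-p)/step),np.ceil(np.linalg.norm(rv)/.17),1))
        S=Slerp([0,1],R.concatenate([r,Q]));p0=p;pp,rr=p,r
        out=[]
        for i in range(1,n+1):
            pn=p0+(P-p0)*i/n;rn=S(i/n)
            out.append(" ".join(f"{x:.0f}" for x in rr.inv().apply(pn-pp)*1000)+" "+" ".join(f"{x:.3f}" for x in (rr.inv()*rn).as_rotvec())+f" {w}")
            pp,rr=pn,rn
        print("; ".join(out),"   ->",np.round(P,3));p,r=P,Q
E
python3 - <<'E'
from plan import *
D=down(1.406);c=np.array([.523,.255]);ex=np.array([.990,-.1395])
def L(x,z):return np.append(c+ex*x,z+.019)
def arc(th,r=.165,w=.0145):return L(.085-r*np.cos(th)+.012*np.sin(th)+w,.1005+r*np.sin(th)+.012*np.cos(th))
W=[([.45,-.30,.33],D),([.63,.18,.33],D),(L(.065,.30),D),(L(.065,.242),D,2)]
ths=[1.05,.95,.84,.73,.62,.51,.40,.30,.22,.15,.09,.04,0]
W+=[(arc(t),D,1) for t in ths]
rows(W,0)
E
```

```text
39 -21 -13 -0.000 -0.000 -0.126 0; 42 -16 -13 -0.000 -0.000 -0.126 0; 43 -11 -13 -0.000 -0.000 -0.126 0; 44 -5 -13 -0.000 -0.000 -0.126 0; 45 1 -13 -0.000 -0.000 -0.126 0; 44 6 -13 -0.000 -0.000 -0.126 0; 43 12 -13 -0.000 -0.000 -0.126 0; 41 17 -13 -0.000 -0.000 -0.126 0; 39 22 -13 -0.000 -0.000 -0.126 0    -> [ 0.45 -0.3   0.33]
46 9 0 0.000 0.000 0.000 0; 46 9 0 0.000 0.000 0.000 0; 46 9 0 0.000 0.000 0.000 0; 46 9 0 0.000 0.000 0.000 0; 46 9 0 0.000 0.000 0.000 0; 46 9 0 0.000 0.000 0.000 0; 46 9 0 0.000 0.000 0.000 0; 46 9 0 0.000 0.000 0.000 0; 46 9 0 0.000 0.000 0.000 0; 46 9 0 0.000 0.000 0.000 0; 46 9 0 0.000 0.000 0.000 0    -> [0.63 0.18 0.33]
29 -26 6 0.000 0.000 0.000 0; 29 -26 6 0.000 0.000 0.000 0    -> [0.587 0.246 0.319]
0 0 29 0.000 0.000 0.000 0; 0 0 29 0.000 0.000 0.000 0    -> [0.587 0.246 0.261]
-1 -37 -8 0.000 0.000 0.000 0    -> [0.551 0.251 0.269]
-0 -15 8 0.000 0.000 0.000 0    -> [0.536 0.253 0.261]
-0 -15 10 0.000 0.000 0.000 0    -> [0.521 0.255 0.25 ]
-0 -14 12 0.000 0.000 0.000 0    -> [0.508 0.257 0.238]
-0 -12 13 0.000 0.000 0.000 0    -> [0.495 0.259 0.225]
-0 -11 15 0.000 0.000 0.000 0    -> [0.485 0.26  0.211]
-0 -9 16 0.000 0.000 0.000 0    -> [0.476 0.262 0.195]
-0 -7 15 0.000 0.000 0.000 0    -> [0.469 0.263 0.18 ]
-0 -4 13 0.000 0.000 0.000 0    -> [0.465 0.263 0.167]
-0 -3 11 0.000 0.000 0.000 0    -> [0.462 0.264 0.156]
-0 -2 10 0.000 0.000 0.000 0    -> [0.46  0.264 0.146]
-0 -1 8 0.000 0.000 0.000 0    -> [0.459 0.264 0.138]
-0 -1 7 0.000 0.000 0.000 0    -> [0.458 0.264 0.132]
```

Request:
move_arm:
  increments: "39 -21 -13 0 0 -0.126 0; 42 -16 -13 0 0 -0.126 0; 43 -11 -13 0 0 -0.126 0; 44 -5 -13 0 0 -0.126 0; 45 1 -13 0 0 -0.126 0"

```text
clock: 0.72
eef_pos: [0.3211, -0.4238, 0.2823]
eef_rot: [-0.0, 0.9, 0.436, -0.0]
wrist_force: [0.6, -0.1, 0.8]
width: 0.0003
grip_force: 0.0
```

Request:
move_arm:
  increments: "44 6 -13 0 0 -0.126 0; 43 12 -13 0 0 -0.126 0; 41 17 -13 0 0 -0.126 0; 39 22 -13 0 0 -0.126 0; 46 9 0 0 0 0 0"

```text
clock: 1.35
eef_pos: [0.4681, -0.258, 0.3345]
eef_rot: [0.0, 0.764, 0.645, 0.0]
wrist_force: [0.2, 0.4, -0.9]
width: 0.0001
grip_force: 0.0
```

Request:
move_arm:
  increments: "46 9 0 0 0 0 0; 46 9 0 0 0 0 0; 46 9 0 0 0 0 0; 46 9 0 0 0 0 0; 46 9 0 0 0 0 0"

```text
clock: 1.98
eef_pos: [0.5496, -0.0381, 0.3338]
eef_rot: [-0.0, 0.764, 0.645, -0.0]
wrist_force: [1.0, -0.9, 0.1]
width: -0.0001
grip_force: 0.0
```

Request:
move_arm:
  increments: "46 9 0 0 0 0 0; 46 9 0 0 0 0 0; 46 9 0 0 0 0 0; 46 9 0 0 0 0 0; 46 9 0 0 0 0 0"

```text
clock: 2.6
eef_pos: [0.6327, 0.181, 0.3337]
eef_rot: [-0.0, 0.764, 0.645, -0.0]
wrist_force: [0.1, 0.5, 0.1]
width: 0.0002
grip_force: 0.0
```

Request:
move_arm:
  increments: "29 -26 7 0 0 0 0; 29 -26 8 0 0 0 0; 0 0 29 0 0 0 0; 0 0 24 0 0 0 0; 0 -10 0 0 0 0 0"

```text
clock: 3.22
eef_pos: [0.5796, 0.2467, 0.2636]
eef_rot: [-0.001, 0.764, 0.645, -0.002]
wrist_force: [-0.4, 0.3, 0.2]
width: 0.0002
grip_force: 0.0
```

Request:
move_arm:
  increments: "0 -9 0 0 0 0 0; 0 -9 0 0 0 0 0; 0 -9 0 0 0 0 0"

```text
clock: 3.6
eef_pos: [0.5543, 0.252, 0.2673]
eef_rot: [0.0, 0.764, 0.645, 0.001]
wrist_force: [0.3, -0.9, 0.7]
width: 0.0
grip_force: 0.0
```

Request:
move_arm:
  increments: "0 -10 4 0 0 0 0; 0 -10 4 0 0 0 0; 0 -15 10 0 0 0 0; 0 -14 12 0 0 0 0"

```text
clock: 4.1
eef_pos: [0.5034, 0.2604, 0.2387]
eef_rot: [-0.001, 0.764, 0.645, -0.0]
wrist_force: [-19.2, -3.1, 32.2]
width: -0.0003
grip_force: 15.7
```

```bash
python3 - <<'E'
from station import arm
import cv2,numpy as np
print(arm.get_obs()["wrist_force"])
S=arm.read_camera("side")["pixels"][:,:,::-1];T=arm.read_camera("top")["pixels"][:,:,::-1]
cv2.imwrite("pics/l1.png",np.hstack([cv2.resize(S[40:200,250:410],(400,400),interpolation=2),cv2.resize(T[90:250,150:310],(400,400),interpolation=2)]))
E
```

```text
[-19.22451606  -3.11319307  32.15039505]
```

View pics/l1.png

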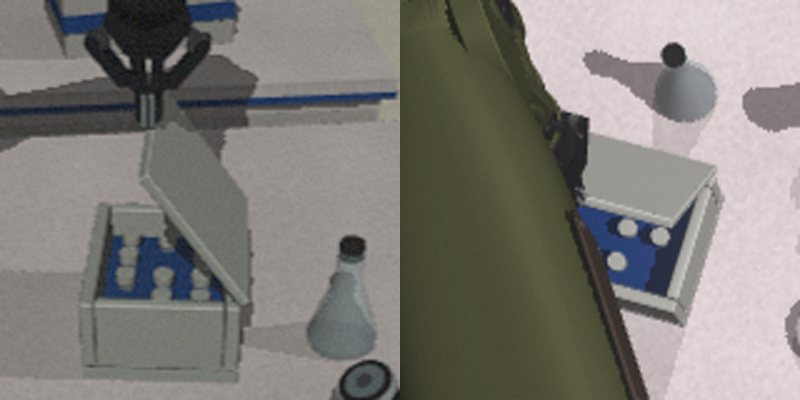

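The picture shows the lid only partly lowered, with its near free corner at about side (308,112) and top (259,178). The fingertips are at the free edge near side (309,89). I'm checking the geometry before moving on.

```bash
python3 - <<'E'
from plan import *
from h import *
p,r=cur();np.set_printoptions(precision=4,suppress=True)
print(p, "tcp px",proj("side",p),"tips px",proj("side",p+r.apply([0,0,.019])), "tip at z .24",proj("side",[p[0],p[1],.24]))
f=lambda x,y:((x+.5)/2.5-.5+250,(y+.5)/2.5-.5+40)
g=lambda x,y:((x-400+.5)/2.5-.5+150,(y+.5)/2.5-.5+90)
for u,v in((f(143,178),g(671,222)),(f(153,178),g(676,215))):
    X,e=tri(u,v);d=X[:2]-[.523,.255];x=d@[.99,-.1395];print(X,e,"loc x",x,"th",np.arctan2(X[2]-.1005,.085-x))
for th in(.85,.9,.95,1.0):
  for rr,zz in((.18,0),(.18,.012)):
    x=.085-rr*np.cos(th)+zz*np.sin(th);X=np.r_[np.array([.523,.255])+x*np.array([.99,-.1395]),.1005+rr*np.sin(th)+zz*np.cos(th)];print(th,zz,X,proj("side",X))
print(arm.get_obs()["qpos"])
E
```

```text
[0.5012 0.2606 0.2377] tcp px [308.8171  94.887 ] tips px [308.8891 101.5491] tip at z .24 [308.8034  94.074 ]
[0.4888 0.1608 0.247 ] 0.0581594645934884 loc x -0.020753507973641488 th 0.9456539946937723
[0.4972 0.1567 0.2486] 0.4349720397413873 loc x -0.011833671488965306 th 0.9916328452402633
0.85 0 [0.4895 0.2597 0.2357] [304.3518  95.9584]
0.85 0.012 [0.4985 0.2585 0.2437] [307.7847  93.2088]
0.9 0 [0.4964 0.2588 0.2415] [306.9811  93.961 ]
0.9 0.012 [0.5057 0.2574 0.249 ] [310.591   91.3605]
0.95 0 [0.5035 0.2577 0.2469] [309.7397  92.078 ]
0.95 0.012 [0.5132 0.2564 0.2539] [313.5172  89.6363]
1.0 0 [0.5109 0.2567 0.252 ] [312.6204  90.3165]
1.0 0.012 [0.5209 0.2553 0.2584] [316.5553  88.0427]
[ 0.4768  0.2433 -0.0936  1.2376  0.0045  2.2148]
```

Request:
move_arm:
  increments: "0 -6 -6 0 0 0 0; 0 -6 -10 0 0 0 0; 0 0 -30 0 0 0 0; 0 0 -35 0 0 0 0; 0 0 -10 0 0 0 0"

```text
clock: 4.82
eef_pos: [0.4953, 0.2625, 0.3296]
eef_rot: [0.0, 0.764, 0.645, 0.002]
wrist_force: [0.6, 0.3, -0.3]
width: 0.0
grip_force: 0.0
```

```bash
python3 - <<'E'
from station import arm
import cv2,numpy as np
print(arm.get_obs()["wrist_force"])
S=arm.read_camera("side")["pixels"][:,:,::-1];T=arm.read_camera("top")["pixels"][:,:,::-1]
cv2.imwrite("pics/l2.png",np.hstack([cv2.resize(S[40:200,250:410],(400,400),interpolation=2),cv2.resize(T[90:250,150:310],(400,400),interpolation=2)]))
E
```

```text
[ 0.57245921  0.31822917 -0.32021008]
```

View pics/l2.png

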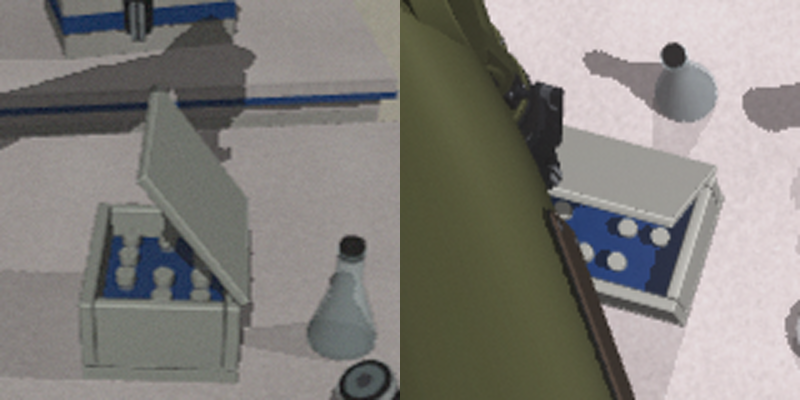

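The lid is still at about 0.95 rad, with its near edge corner at side (306,112). The fingertip bottom shows at about side (305,56), higher than I predicted, so I'm measuring where the tips really are.

```bash
python3 - <<'E'
from plan import *
from h import *
p,r=cur();np.set_printoptions(precision=4,suppress=True)
for dz in(-.03,-.02,-.01,0,.01,.019):print(dz,proj("side",p+r.apply([0,0,dz])))
I=cv2.imread("pics/l2.png")[:80,60:240]
S=arm.read_camera("side")["pixels"].astype(int)
for v in range(40,70,2):print(v,S[v,296:314].sum(1)//3)
E
```

```text
-0.03 [305.3938  48.903 ]
-0.02 [305.4851  52.9633]
-0.01 [305.5754  56.9746]
0 [305.6646  60.9377]
0.01 [305.7527  64.8534]
0.019 [305.8311  68.3378]
40 [121 111  70  36  26  26  34  25  24  33  31  36  34  32  20  63 108 122]
42 [121 121 111  57  11  40  81  86  48  74  98  77  25  21  32  89 120 117]
44 [103  92  87  61  29  48  81  86  48  66  99  77  30  29  36  48  51  52]
46 [ 52  55  54  38  33  42  78  83  44  66 101  80  26  35  31  48  51  60]
48 [ 54  58  52  41  29  49  79  91  61  64 100  76  29  37  35  46  56  51]
50 [51 55 58 51 35 43 80 91 57 67 99 78 29 29 35 65 81 72]
52 [101  72  78  64  32  35  69  93  57  62  97  78  41  30  78 114 125 121]
54 [122 119 119 123 111  81  87  90  61  64  94  78  60  84 103 122 122 118]
56 [119 117 118 122 119 117  96  75  57  61  77  83 108 123 122 119 123 117]
58 [118 124 120 120 122 120 121 122 123 122 121 119 127 123 120 123 120 122]
60 [118 119 114 115 116 120 122 121 121 125 125 121 113 125 134 136 137 142]
62 [143 145 147 141 148 147 147 146 144 143 131 137 137 140 113  74  79  79]
64 [142 132 137 138 114  78  79  77  78  80  79  82  81  85  79  82  84  83]
66 [82 81 81 83 79 82 84 85 82 82 82 84 83 80 84 81 82 82]
68 [83 84 84 85 80 89 84 85 83 82 83 82 84 84 85 86 80 88]
```

```bash
python3 - <<'E'
from plan import *
from h import *
p,r=cur();np.set_printoptions(precision=4,suppress=True)
print(p,arm.get_obs()["qpos"])
for dz in(-.054,-.01,0,.019):print(dz,proj("top",p+r.apply([0,0,dz])))
print("y for tip at v=57:",[ (dy,proj("side",p+r.apply([0,0,.019])+[0,dy,0])) for dy in(.02,.04,.06)])
T=arm.read_camera("top")["pixels"][:,:,::-1];S=arm.read_camera("side")["pixels"][:,:,::-1]
cv2.imwrite("pics/g.png",np.hstack([cv2.resize(T[110:180,170:240],(400,400),interpolation=2),cv2.resize(S[0:70,270:340],(400,400),interpolation=2)]))
E
```

```text
[0.4945 0.262  0.3268] [ 0.4873  0.2175  0.0738  1.427  -0.0001  2.2272]
-0.054 [206.2297 156.1611]
-0.01 [210.9027 161.648 ]
0 [211.9131 162.8344]
0.019 [213.7837 165.0308]
y for tip at v=57: [(0.02, array([305.0579,  65.5188])), (0.04, array([304.4939,  62.2695])), (0.06, array([303.9448,  59.1065]))]
```

View pics/g.png

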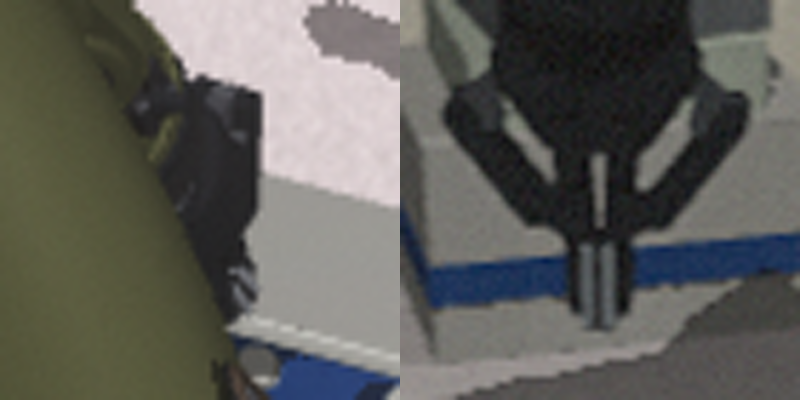

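The crops put the real fingertips at about side (305,57) and top (212,163). That is about 28 mm higher than the stated TCP-to-tip distance predicts, and it agrees with the edge contact. I'm triangulating the tip and replanning with that offset.

```bash
python3 - <<'E'
from plan import *
from h import *
np.set_printoptions(precision=4,suppress=True)
p,_=cur();X,e=tri((305.3,57.3),(212.3,163.8));print("tip",X,e,"tip-tcp",X-p)
D=down(1.406);c=np.array([.523,.255]);ex=np.array([.990,-.1395])
def L(x,z):return np.append(c+ex*x,z-.010)
def arc(th,r=.15,w=.0145):return L(.085-r*np.cos(th)+.012*np.sin(th)+w,.1005+r*np.sin(th)+.012*np.cos(th))
W=[(L(.06,.33),D),(L(.05,.229),D),(L(.028,.229),D,2)]
ths=[.94,.84,.73,.62,.51,.40,.30,.22,.15,.09,.04,0]
rows(W+[(arc(t),D,1) for t in ths],0)
E
```

```text
tip [0.4916 0.2576 0.3385] 1.010543160917024 tip-tcp [-0.0023 -0.0041  0.0128]
0 45 3 -0.001 0.001 -0.002 0; -0 45 3 -0.001 0.001 -0.002 0    -> [0.582 0.247 0.32 ]
-0 -3 34 0.000 0.000 0.000 0; -0 -3 34 0.000 0.000 0.000 0; -0 -3 34 0.000 0.000 0.000 0    -> [0.572 0.248 0.219]
-0 -11 0 0.000 0.000 0.000 0; -0 -11 0 0.000 0.000 0.000 0    -> [0.551 0.251 0.219]
-0 -7 0 0.000 0.000 0.000 0    -> [0.544 0.252 0.219]
-0 -12 9 0.000 0.000 0.000 0    -> [0.531 0.254 0.21 ]
-0 -13 11 0.000 0.000 0.000 0    -> [0.519 0.256 0.199]
-0 -11 12 0.000 0.000 0.000 0    -> [0.508 0.257 0.187]
-0 -10 13 0.000 0.000 0.000 0    -> [0.498 0.259 0.174]
-0 -8 14 0.000 0.000 0.000 0    -> [0.489 0.26  0.16 ]
-0 -6 14 0.000 0.000 0.000 0    -> [0.483 0.261 0.146]
-0 -4 11 0.000 0.000 0.000 0    -> [0.479 0.261 0.135]
-0 -3 10 0.000 0.000 0.000 0    -> [0.476 0.262 0.125]
-0 -2 9 0.000 0.000 0.000 0    -> [0.475 0.262 0.116]
-0 -1 7 0.000 0.000 0.000 0    -> [0.474 0.262 0.108]
-0 -1 6 0.000 0.000 0.000 0    -> [0.473 0.262 0.103]
```

Request:
move_arm:
  increments: "0 45 3 0 0 0 0; 0 45 3 0 0 0 0; 0 -3 34 0 0 0 0; 0 -3 34 0 0 0 0; 0 -3 34 0 0 0 0"

```text
clock: 5.7
eef_pos: [0.5734, 0.2479, 0.2164]
eef_rot: [-0.0, 0.764, 0.645, -0.001]
wrist_force: [-0.2, -0.1, -0.6]
width: 0.0002
grip_force: 0.0
```

Request:
move_arm:
  increments: "0 -10 0 0 0 0 0; 0 -10 0 0 0 0 0; 0 -8 0 0 0 0 0"

```text
clock: 6.08
eef_pos: [0.5466, 0.2537, 0.221]
eef_rot: [0.0, 0.764, 0.645, 0.001]
wrist_force: [0.6, 0.1, 0.1]
width: -0.0001
grip_force: 0.0
```

Request:
move_arm:
  increments: "0 -8 3 0 0 0 0; 0 -8 7 0 0 0 0"

```text
clock: 6.32
eef_pos: [0.5309, 0.2562, 0.2099]
eef_rot: [0.0, 0.764, 0.645, 0.001]
wrist_force: [0.4, 0.8, 1.6]
width: -0.0002
grip_force: 0.7
```

Request:
move_arm:
  increments: "0 -12 11 0 0 0 0; 0 -11 12 0 0 0 0"

```text
clock: 6.58
eef_pos: [0.5079, 0.2599, 0.1861]
eef_rot: [0.0, 0.764, 0.645, 0.001]
wrist_force: [0.6, -0.4, 1.1]
width: -0.0002
grip_force: 0.7
```

Request:
move_arm:
  increments: "0 -10 13 0 0 0 0; 0 -8 14 0 0 0 0"

```text
clock: 6.82
eef_pos: [0.4899, 0.2628, 0.1588]
eef_rot: [0.0, 0.764, 0.645, 0.0]
wrist_force: [0.2, -0.5, 1.5]
width: -0.0001
grip_force: 0.6
```

Request:
move_arm:
  increments: "0 -6 14 0 0 0 0; 0 -4 11 0 0 0 0"

```text
clock: 7.08
eef_pos: [0.48, 0.2643, 0.1332]
eef_rot: [-0.0, 0.764, 0.645, -0.0]
wrist_force: [0.1, -0.5, 2.1]
width: 0.0001
grip_force: 0.5
```

Contact is steady and light, so I'm slowing down for the last part.

Request:
move_arm:
  increments: "0 -3 8 0 0 0 0; 0 -2 7 0 0 0 0; 0 -1 5 0 0 0 0"

```text
clock: 7.45
eef_pos: [0.4747, 0.2652, 0.1138]
eef_rot: [0.0, 0.764, 0.645, -0.0]
wrist_force: [-0.8, 0.6, 0.6]
width: -0.0002
grip_force: 0.4
```

Request:
move_arm:
  increments: "0 0 3 0 0 0 0; 0 0 2 0 0 0 0"

```text
clock: 7.7
eef_pos: [0.4748, 0.2655, 0.1092]
eef_rot: [-0.0, 0.764, 0.645, 0.0]
wrist_force: [-1.0, -1.2, 1.2]
width: -0.0
grip_force: 0.4
```

Request:
move_arm:
  increments: "0 0 2 0 0 0 0; 0 0 2 0 0 0 0"

```text
clock: 7.95
eef_pos: [0.4748, 0.2655, 0.1052]
eef_rot: [-0.0, 0.764, 0.645, 0.0]
wrist_force: [-0.1, -0.2, 1.7]
width: 0.0
grip_force: 0.4
```

Request:
move_arm:
  increments: "0 0 2 0 0 0 0; 0 0 0 0 0 0 0"

```text
clock: 8.2
eef_pos: [0.4747, 0.2653, 0.103]
eef_rot: [0.0, 0.764, 0.645, -0.0]
wrist_force: [0.4, -0.9, 0.6]
width: 0.0001
grip_force: 0.0
```

Request:
move_arm:
  increments: "0 0 2 0 0 0 0; 0 0 0 0 0 0 0"

```text
clock: 8.45
eef_pos: [0.4747, 0.2653, 0.1011]
eef_rot: [0.0, 0.764, 0.645, -0.0]
wrist_force: [-0.5, 1.2, -0.3]
width: 0.0001
grip_force: 0.0
```

Request:
move_arm:
  increments: "0 0 2 0 0 0 0; 0 0 0 0 0 0 0"

```text
clock: 8.7
eef_pos: [0.4746, 0.2653, 0.099]
eef_rot: [0.0, 0.764, 0.645, -0.0]
wrist_force: [0.5, -0.8, 0.4]
width: 0.0004
grip_force: 0.0
```

Request:
move_arm:
  increments: "0 0 2 0 0 0 0; 0 0 0 0 0 0 0"

```text
clock: 8.95
eef_pos: [0.4748, 0.2654, 0.0984]
eef_rot: [0.0, 0.764, 0.645, 0.0]
wrist_force: [-3.9, -0.6, 9.7]
width: -0.0002
grip_force: 5.1
```

```bash
python3 - <<'E'
from station import arm
import cv2,numpy as np
print(arm.get_obs()["wrist_force"])
S=arm.read_camera("side")["pixels"][:,:,::-1];T=arm.read_camera("top")["pixels"][:,:,::-1]
cv2.imwrite("pics/l3.png",np.hstack([cv2.resize(S[60:200,240:380],(400,400),interpolation=2),cv2.resize(T[110:250,150:290],(400,400),interpolation=2)]))
E
```

```text
[-3.89093551 -0.61495441  9.70117371]
```

View pics/l3.png

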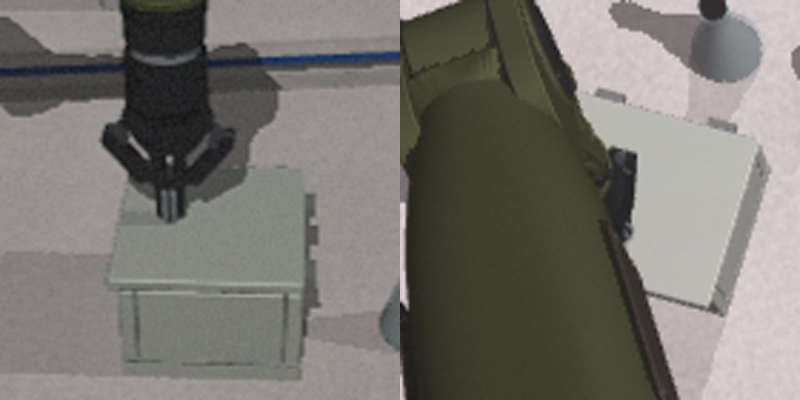

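The lid is flat on the box: its edge line is level, with the near edge at side (277–347,160). The stop force rose to about 10 N at TCP z 0.0985, so the tips sit about 14 mm behind the reported TCP. I'm retreating and going to the tube.

```bash
python3 - <<'E'
from plan import *
D=down(1.406);p,_=cur()
rows([([p[0],p[1],.20],D),([.46,-.33,.20],D)],85,.058)
E
```

```text
0 0 -51 0.000 -0.000 -0.002 85; 0 0 -51 0.000 -0.000 -0.002 85    -> [0.475 0.265 0.2  ]
-54 8 0 0.000 0.000 0.000 85; -54 8 0 0.000 0.000 0.000 85; -54 8 0 0.000 0.000 0.000 85; -54 8 0 0.000 0.000 0.000 85; -54 8 0 0.000 0.000 0.000 85; -54 8 0 0.000 0.000 0.000 85; -54 8 0 0.000 0.000 0.000 85; -54 8 0 0.000 0.000 0.000 85; -54 8 0 0.000 0.000 0.000 85; -54 8 0 0.000 0.000 0.000 85; -54 8 0 0.000 0.000 0.000 85    -> [ 0.46 -0.33  0.2 ]
```

Request:
move_arm:
  increments: "0 0 -10 0 0 0 0; 0 0 -40 0 0 0 0; 0 0 -52 0 0 0 0"

```text
clock: 9.43
eef_pos: [0.4738, 0.2648, 0.1995]
eef_rot: [-0.0, 0.764, 0.645, -0.001]
wrist_force: [0.4, 0.0, -0.1]
width: 0.0002
grip_force: 0.0
```

Request:
move_arm:
  increments: "-54 8 0 0 0 0 85; -54 8 0 0 0 0 85; -54 8 0 0 0 0 85; -54 8 0 0 0 0 85; -54 8 0 0 0 0 85"

```text
clock: 10.05
eef_pos: [0.4687, -0.0092, 0.1997]
eef_rot: [0.0, 0.764, 0.645, 0.0]
wrist_force: [0.3, 0.6, -0.1]
width: 0.0849
grip_force: 0.0
```

Request:
move_arm:
  increments: "-54 8 0 0 0 0 85; -54 8 0 0 0 0 85; -54 8 0 0 0 0 85; -54 8 0 0 0 0 85; -54 8 0 0 0 0 85"

```text
clock: 10.68
eef_pos: [0.4626, -0.2824, 0.1997]
eef_rot: [0.0, 0.764, 0.645, 0.0]
wrist_force: [1.6, -0.6, -1.1]
width: 0.0852
grip_force: 0.0
```

Request:
move_arm:
  increments: "-54 8 0 0 0 0 85; 0 0 0 0 0 0 85; 0 0 0 0 0 0 85"

```text
clock: 11.05
eef_pos: [0.4612, -0.3347, 0.1991]
eef_rot: [-0.0, 0.764, 0.645, 0.0]
wrist_force: [-0.5, 0.8, 0.5]
width: 0.0851
grip_force: 0.0
```

```bash
python3 - <<'E'
from plan import *
from h import *
np.set_printoptions(precision=4,suppress=True)
p,r=cur();print(p)
T=arm.read_camera("top")["pixels"][:,:,::-1];S=arm.read_camera("side")["pixels"][:,:,::-1]
for dz in(-.03,-.014):print(dz,proj("side",p+r.apply([0,0,dz])),proj("top",p+r.apply([0,0,dz])),[proj("side",p+r.apply([0,s*.05,dz])) for s in(-1,1)])
cv2.imwrite("pics/t1.png",np.hstack([cv2.resize(T[170:270,380:480],(400,400),interpolation=2),cv2.resize(S[230:350,260:380],(400,400),interpolation=2)]))
D=down(1.406);rows([([.4598,-.3301,.087],D,4)],85)
E
```

```text
[ 0.4612 -0.3347  0.1991]
-0.03 [313.2447 277.7822] [449.1605 213.6699] [array([281.5511, 275.9375]), array([345.2057, 279.6425])]
-0.014 [313.329  284.2903] [447.4823 214.7328] [array([282.103, 282.446]), array([344.8147, 286.1499])]
1 -1 28 -0.000 -0.000 -0.001 85; 1 -1 28 -0.000 -0.000 -0.001 85; 1 -1 28 -0.000 -0.000 -0.001 85; 1 -1 28 -0.000 -0.000 -0.001 85    -> [ 0.46  -0.33   0.087]
```

View pics/t1.png

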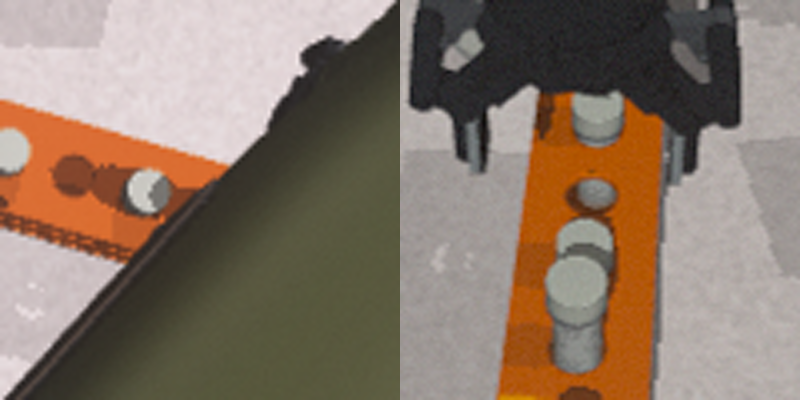

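In the side crop the open tips are at about (283,281) and (342,285), straddling the tall cap's column at u≈313. The tube is centred along the closing line. I'm descending with a small shift in y.

Request:
move_arm:
  increments: "6 -1 28 0 0 0 85; 0 0 28 0 0 0 85; 0 0 28 0 0 0 85; 0 0 24 0 0 0 85; 0 0 4 0 0 0 85"

```text
clock: 11.78
eef_pos: [0.4607, -0.3268, 0.0859]
eef_rot: [-0.001, 0.764, 0.646, -0.0]
wrist_force: [-0.7, 0.2, 0.4]
width: 0.0851
grip_force: 0.0
```

Request:
move_arm:
  increments: "0 0 0 0 0 0 40; 0 0 0 0 0 0 38; 0 0 0 0 0 0 35"

```text
clock: 12.15
eef_pos: [0.4622, -0.3293, 0.0882]
eef_rot: [0.001, 0.764, 0.645, 0.0]
wrist_force: [-0.3, -0.5, -0.1]
width: 0.0349
grip_force: 0.0
```

Request:
move_arm:
  increments: "0 0 0 0 0 0 32; 0 0 0 0 0 0 32; 0 0 0 0 0 0 25; 0 0 0 0 0 0 25"

```text
clock: 12.65
eef_pos: [0.4617, -0.3292, 0.0878]
eef_rot: [0.0, 0.764, 0.645, -0.0]
wrist_force: [-1.5, -0.4, 6.0]
width: 0.0305
grip_force: 58.9
```

Request:
move_arm:
  increments: "0 0 -15 0 0 0 25; 0 0 -30 0 0 0 25; 0 0 -40 0 0 0 25; 0 0 -40 0 0 0 25; 0 0 -30 0 0 0 25"

```text
clock: 13.28
eef_pos: [0.4619, -0.3291, 0.2448]
eef_rot: [0.001, 0.764, 0.645, 0.0]
wrist_force: [0.7, -1.4, -0.7]
width: 0.0305
grip_force: 59.4
```

```bash
python3 - <<'E'
from plan import *
from h import *
np.set_printoptions(precision=4,suppress=True)
p,r=cur();o=arm.get_obs();print(p,o["width"],o["grip_force"],o["wrist_force"],o["qpos"])
n=np.array([-.425,-.110,.898]);n/=np.linalg.norm(n);win=np.array([.683,-.0015,.1142])
# tool z=-n ; tool y horizontally along lean azimuth (toward +x)
def pres(yaw=0):
    z=-n;x=np.cross([0,0,1.],n);x/=np.linalg.norm(x);y=np.cross(z,x);M=np.c_[x,y,z];return R.from_matrix(M)*R.from_euler("z",yaw)
Q=pres();print("tool y",Q.apply([0,1,0]),"now",r.apply([0,1,0]))
if (Q.apply([0,1,0])@r.apply([0,1,0]))<0:Q=pres(np.pi)
# bottom = tcp + r z * b : tube bottom at .006 when tcp at z .0878 
b=.0878-.006
for B in(.09,.05):
    tgt=win+B*n+b*n;print("bottom",win+B*n,"tcp",tgt)
via=win+.13*n+b*n
rows([([via[0],via[1],max(via[2],.26)],Q),(win+.08*n+b*n,Q)],25,.045)
E
```

```text
[ 0.4619 -0.3291  0.2448] 0.030535926501857075 59.37645077705383 [ 0.6978 -1.4053 -0.7301] [-0.6192  0.2402 -0.0814  1.2473  0.0001  1.1206]
tool y [-0.8697 -0.2251 -0.4392] now [ 0.9858 -0.1682  0.0018]
bottom [ 0.6447 -0.0114  0.1951] tcp [ 0.61   -0.0204  0.2685]
bottom [ 0.6617 -0.007   0.1591] tcp [ 0.627  -0.016   0.2326]
40 10 -7 -0.056 0.012 -0.052 25; 40 12 -6 -0.056 0.012 -0.052 25; 39 15 -5 -0.056 0.012 -0.052 25; 38 17 -4 -0.056 0.012 -0.052 25; 37 19 -2 -0.056 0.012 -0.052 25; 36 21 -1 -0.056 0.012 -0.052 25; 35 23 1 -0.056 0.012 -0.052 25; 34 25 3 -0.056 0.012 -0.052 25    -> [ 0.593 -0.025  0.304]
0 -0 25 0.000 0.000 0.000 25; 0 -0 25 0.000 0.000 0.000 25    -> [ 0.614 -0.019  0.26 ]
```

Request:
move_arm:
  increments: "40 10 -7 -0.056 0.012 -0.052 25; 40 12 -6 -0.056 0.012 -0.052 25; 39 15 -5 -0.056 0.012 -0.052 25; 38 17 -4 -0.056 0.012 -0.052 25; 37 19 -2 -0.056 0.012 -0.052 25"

```text
clock: 13.9
eef_pos: [0.5443, -0.1384, 0.2795]
eef_rot: [0.088, 0.666, 0.732, 0.113]
wrist_force: [-0.4, -0.2, 0.1]
width: 0.0301
grip_force: 59.5
```

Request:
move_arm:
  increments: "36 21 -1 -0.056 0.012 -0.052 25; 35 23 1 -0.056 0.012 -0.052 25; 34 25 3 -0.056 0.012 -0.052 25; 0 0 20 0 0 0 25; 0 0 0 0 0 0 25"

```text
clock: 14.52
eef_pos: [0.6012, -0.0234, 0.2816]
eef_rot: [0.137, 0.596, 0.771, 0.178]
wrist_force: [-1.2, -1.1, -0.7]
width: 0.0301
grip_force: 59.5
```

```bash
python3 - <<'E'
from plan import *
from h import *
np.set_printoptions(precision=4,suppress=True)
p,r=cur();z=r.apply([0,0,1]);print(p,z)
b=.0818
S=arm.read_camera("side")["pixels"];T=arm.read_camera("top")["pixels"]
np.savez("now.npz",S=S,T=T)
for d in(b,b-.107):print(d,proj("side",p+z*d),proj("top",p+z*d))
S=S[:,:,::-1];T=T[:,:,::-1]
cv2.imwrite("pics/p1.png",np.hstack([cv2.resize(S[110:230,325:445],(400,400),interpolation=2),cv2.resize(T[80:200,270:390],(400,400),interpolation=2)]))
E
```

```text
[ 0.6012 -0.0234  0.2816] [ 0.4225  0.1109 -0.8996]
0.0818 [380.6163 163.3089] [332.7034 137.3049]
-0.0252 [363.9261 128.8966] [336.102  142.0546]
```

View pics/p1.png

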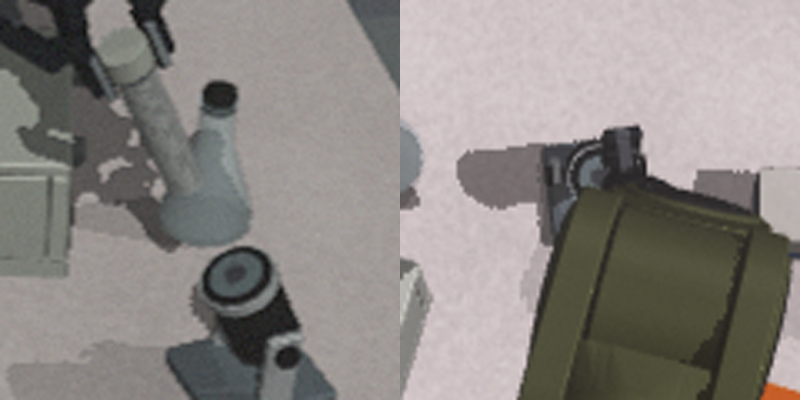

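In the side crop the held tube runs from its cap at about (362,122) to its bottom at about (380,166), matching the prediction (381,163). It points at the window at (396,192). The flask, box and reader are undisturbed. I'm checking the axis numerically and working out the last move.

```bash
python3 - <<'E'
from plan import *
from h import *
np.set_printoptions(precision=4,suppress=True,linewidth=200)
p,r=cur();z=r.apply([0,0,1]);b=.0818
S=np.load("now.npz")["S"];D=np.abs(S.astype(int)-C["side"]["pixels"].astype(int)).max(2).astype(np.float32)
for s in(.0,.02,.04,.06,.07,.08,.085,.09):
    X=p+z*s;u=proj("side",X);d=proj("side",X+z*.005)-u;d/=np.linalg.norm(d);nn=np.array([-d[1],d[0]])
    t=np.arange(-12,13);q=u+t[:,None]*nn
    print(s,u,cv2.remap(S[:,:,1].astype(np.float32),q[:,:1].astype(np.float32),q[:,1:].astype(np.float32),1).ravel().astype(int))
# along-axis brightness
s=np.arange(.06,.112,.003);q=np.array([proj("side",p+z*a) for a in s],np.float32)
print("along",cv2.remap(S,q[:,:1],q[:,1:],1)[:,0].tolist(),s)
n=np.array([-.425,-.110,.898]);n/=np.linalg.norm(n);win=np.array([.683,-.0015,.1142])
t=win+(.05+b)*n;print("to go tool",r.inv().apply(t-p)*1000,"angle",np.arccos(-z@n))
E
```

```text
0.0 [368.6331 137.0769] [152 149 146 147 149 153 147 129 116 112 111 110 108 111 108 103  98  86  74  93 126 148 152 142 100]
0.02 [371.8553 143.6931] [151 149 150 149 149 150 141 124 118 117 110 111 109 110 111 110  99  84  76  74  80  88  82  86  85]
0.04 [374.9809 150.1107] [125 120 132 144 147 151 150 133 120 116 113 115 107 115 111 110 102  92  79  68  75  88  86  85  85]
0.06 [378.0141 156.3386] [119 120 116 113 108 105  97  95 105 116 113 113 114 114 115 106  98  91  81  95 128 107  87  89  87]
0.07 [379.4973 159.3841] [128 125 123 120 119 120 116 113 112 116 114 114 112 115 119 112 104  94  82  98 114 117 103  94 115]
0.08 [380.9589 162.3851] [153 138 123 123 122 122 121 117 114 115 115 123 126 124 117 111  96  87  81  94 135 156 156 154 124]
0.085 [381.6818 163.8693] [153 145 130 126 126 124 122 119 119 118 115 123 129 123 119 108  97  92  85  83  97 114 133 130  93]
0.09 [382.3994 165.3427] [155 141 130 127 128 126 123 125 120 126 123 122 126 124 116 109 104  98  93  86  85  79  94  94  76]
along [[110, 114, 111], [109, 111, 110], [109, 111, 109], [110, 109, 108], [119, 118, 118], [122, 123, 120], [127, 128, 126], [125, 127, 125], [126, 129, 126], [125, 129, 125], [124, 127, 125], [124, 128, 127], [115, 119, 122], [103, 111, 112], [107, 113, 114], [104, 113, 114], [103, 112, 113], [107, 115, 115]] [0.06  0.063 0.066 0.069 0.072 0.075 0.078 0.081 0.084 0.087 0.09  0.093 0.096 0.099 0.102 0.105 0.108 0.111]
to go tool [ 1.7162  1.3867 56.8969] angle 0.000637067486241451
```

Request:
move_arm:
  increments: "2 3 16 0 0 0 25; 0 0 16 0 0 0 25; 0 0 14 0 0 0 25; 0 0 10 0 0 0 25; 0 0 0 0 0 0 25"

```text
clock: 15.25
eef_pos: [0.6279, -0.0152, 0.2324]
eef_rot: [0.137, 0.596, 0.771, 0.178]
wrist_force: [-0.5, -1.0, -0.2]
width: 0.0307
grip_force: 59.5
```

Request:
move_arm:
  increments: "0 0 0 0 0 0 25; 0 0 0 0 0 0 25; 0 0 0 0 0 0 25; 0 0 0 0 0 0 25"

```text
clock: 15.75
eef_pos: [0.6284, -0.0154, 0.2342]
eef_rot: [0.138, 0.596, 0.771, 0.178]
wrist_force: [0.1, 0.2, -1.3]
width: 0.0302
grip_force: 59.5
```

```bash
python3 - <<'E'
from plan import *
from h import *
np.set_printoptions(precision=4,suppress=True,linewidth=200)
p,r=cur();z=r.apply([0,0,1]);b=.083;o=arm.get_obs()
print(p,o["wrist_force"],o["grip_force"],o["width"],np.abs(o["dq"]).max())
S=arm.read_camera("side")["pixels"]
for s in(.0,.02,.04,.06,.07,.08):
    X=p+z*s;u=proj("side",X);d=proj("side",X+z*.005)-u;d/=np.linalg.norm(d);nn=np.array([-d[1],d[0]])
    q=u+np.arange(-12,13)[:,None]*nn
    print(s,u,cv2.remap(S[:,:,1].astype(np.float32),q[:,:1].astype(np.float32),q[:,1:].astype(np.float32),1).ravel().astype(int))
s=np.arange(.07,.14,.003);q=np.array([proj("side",p+z*a) for a in s],np.float32)
print("along",np.c_[s,cv2.remap(S,q[:,:1],q[:,1:],1)[:,0,1]].tolist())
n=np.array([-.425,-.110,.898]);n/=np.linalg.norm(n);win=np.array([.683,-.0015,.1142])
print("bottom-win in tool",r.inv().apply(p+z*b-win)*1000,"ang",np.arccos(-z@n))
# lid still shut: near/free edges and unchanged items
D=np.abs(S.astype(int)-C["side"]["pixels"].astype(int)).max(2)>40
for k,(x,y,w,h) in dict(carton=(395,250,52,62),dish=(270,220,42,30),shortfar=(310,252,18,25),window=(385,183,25,18)).items():print(k,D[y:y+h,x:x+w].mean())
E
```

```text
[ 0.6284 -0.0154  0.2342] [ 0.0855  0.2045 -1.3467] 59.4979065656662 0.03021835943934488 0.0029321698592142415
0.0 [378.4031 153.7901] [126 114 112 111 108  99  96 111 122 116 122 122 117 109  98  92  91  77  86 136 134 100  86  87  85]
0.02 [381.3563 159.8794] [152 142 129 125 124 122 117 115 119 119 112 112 118 118 111 103  91  79  68  80  89  90  90  92 107]
0.04 [384.2245 165.7936] [146 149 145 130 125 127 124 116 117 117 122 123 116 100  93  94  95  82  79  91  96  94  90  86  82]
0.06 [387.0114 171.5402] [135 142 130 123 127 125 122 119 118 119 123 130 118 119 114 107  96  87  90 103 109 110 109 104 103]
0.07 [388.3755 174.3529] [135 130 119 118 119 116 115 118 116 115 120 126 121 116 113 108  97  85  92 106 110 110 110 107 102]
0.08 [389.7205 177.1263] [144 123 111 112 110 115 113 112 115 113 113 116 116 117 112 107  99  86  91 105 112 109 103  98  81]
along [[0.07, 121.0], [0.07300000000000001, 118.0], [0.07600000000000001, 114.0], [0.07900000000000001, 116.0], [0.08200000000000002, 118.0], [0.08500000000000002, 116.0], [0.08800000000000002, 115.0], [0.09100000000000003, 121.0], [0.09400000000000003, 125.0], [0.09700000000000003, 120.0], [0.10000000000000003, 124.0], [0.10300000000000004, 138.0], [0.10600000000000004, 122.0], [0.10900000000000004, 41.0], [0.11200000000000004, 58.0], [0.11500000000000005, 84.0], [0.11800000000000005, 94.0], [0.12100000000000005, 89.0], [0.12400000000000005, 77.0], [0.12700000000000006, 63.0], [0.13000000000000006, 56.0], [0.13300000000000006, 59.0], [0.13600000000000007, 58.0], [0.13900000000000007, 71.0]]
bottom-win in tool [  0.2495   2.1147 -49.5502] ang 0.000495577493831502
carton 0.0
dish 0.0
shortfar 0.0
window 0.03333333333333333
```

```bash
python3 -c "
from station import arm
print(arm.job_done())"
```

```text
the job is handed in; nothing more can be done
None
```

I shut the lid and handed the job in with the tall tube held still on the reader's axis, its flat bottom about 5 cm from the window by measurement; no verdict came back, and my first push on the lid slipped onto its edge (about 38 N at the wrist) before a gentler second push closed it.

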